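Make the cutter safe and stand it and the marker in the tool block

ROBOT

A 7-joint arm with a two-finger parallel gripper is mounted at the origin on a cart in front of the work surface, level with it; the furniture and walls round the work are solid. World frame = base frame: x ahead of the robot, y to its left, z up, the work surface at z = 0. Lengths are in m, angles in rad, forces in N, time in s.
With the tool pointing down it reaches from about 0.35 to 0.9 m from the base axis. Payload 8.1 kg.
Tool frame: the origin (TCP) lies midway between the tips of the shut fingers; the grasp point (between the pads) lies 19 mm behind it; z points along the fingers, y is the line along which they close (so a half turn about z gives the same grasp; the last joint's range is limited). The gripper opens to 92 mm and grips with 3 to 60 N. Pads are 19 mm wide; open, the fingers measure 130 mm over their backs; the gripper's body (75 mm by 190 mm) begins 47 mm behind the grasp point.
Start: joints at [1.217, 0.434, 0.025, 1.573, -0.012, 1.134, -0.075], TCP at [0.155, -0.605, 0.227] pointing down, gripper open.
Joint ranges: [-2.62, 2.62], [-0.44, 2.09], [-1.27, 1.32], [0.08, 2.57], [-1.32, 4.46], [0.12, 2], [-2.74, 2.74]. Speed limits (rad/s): [2.22, 2.22, 3.01, 3.01, 3.14, 3.14, 3.14].

INTERFACE

Orientations are given as a rotation vector (axis times angle).
In Python, from cell import arm gives the robot as it stands.
- The arm moves only by the tool carry_out, never from a script. Its arguments are lists of equal length, an entry for each row: "claw": the finger opening in cm, from 0 to 9.18; "delta_pos": the shift along the tool's x, y, z in cm, a list of three; "angular": the turn, a rotation vector about the tool's x, y, z in rad, a list of three. In form: {"claw": [claw, ...], "delta_pos": [[dx, dy, dz], ...], "angular": [[ax, ay, az], ...]}. A call has 1 to 20 rows; each row shifts and turns the commanded pose from where the row before left it, along the tool's axes as they then stand; what a row does not reach is not made up. A row lasts 1/10 s, in which the tool goes at most 50 mm and 8.59 degrees, less where a joint would pass 70% of its speed; a pose out of reach is approached as far as the arm can. A call with a gripper value outside its range is refused whole. The fingers move at their own pace and stop on an object; "force" is the grip in N (left out, the last holds). Time passes only in rows, so rows that do not move let the fingers close. It gives the time, the measured TCP pose, the force, the opening and the grip force at its end, in the units of the state.
- arm.observe(): the state, without advancing time (a new reading comes with each control period).
- arm.get_image(name): name is "scene" or "top" or "wrist"; returns a dict with "frame" (480x640x3 uint8, red, green, blue), "mtx" (3x3 intrinsics, pixels), "T" (4x4, takes a point from camera to world coordinates). Camera axes: x right, y down, z forward; pixel columns grow to the right and rows downward; lengths in m; the calibration is good to about 2 mm. A picture is of the moment at which its call begins. There is no depth.
- arm.sign_off(): hands the job in; it is judged then, once.
Trained networks look in a picture, given as the dict that the camera call returned (one of the last four; its "shot" number tells which), for a name from the list of things; names that differ only in an ending like _2 or _b are one class to them, and where a whole thing is asked for, a point or a joint stands for the part that bears it (a point fixed in the world has none). Each returns a list of dicts, best first, with "conf" (0 to 1); they miss things now and then, are a little off and sometimes report something else, mostly with a low value. They report only what shows in the picture. A call takes as long as a camera call. They do not tell look-alikes from the thing itself.
- arm.look_for(label, picture): "centre" ([column, row] as shares, 0 to 1, of the picture: columns of its width, rows of its height, amid what is visible of it).
- arm.trace(label, picture): "region" (480x640 bool, what is visible of it) and "centre" ([column, row] as shares, 0 to 1, of the picture: columns of its width, rows of its height, amid what is visible of it).
- arm.place_of(label, picture): "centre" ([column, row] as shares, 0 to 1, of the picture: columns of its width, rows of its height: a listed point, or the origin of a listed thing).
The state is a dict: "clock": time; "joints": joint angles; "dq": joint speeds; "joint_efforts": joint torques, N m; "position": TCP position; "ee_rot": TCP orientation; "force": force on the tool from outside, world axes, zero at the start; "ft_torque": the same for the moment, N m; "width": opening from 0.0 (shut) to 1.0 (fully open); "gripper_force": force on a finger pad.
Only numpy, scipy, OpenCV 4.12 (cv2) and the standard library are available. Lean on these libraries where they do the work, as an engineer would, in place of code of your own. Each camera call takes 0.05 s, during which the arm holds its last target. There are 200 camera calls.

TASK

Put the cutter and the lying marker pen away in the wooden tool block: push the cutter's thumb slide back until the blade is fully inside its handle, then stand the cutter, blade end down, in the rectangular slot, and drop the marker, either end down, into the empty round bore, both right down to the bottom. Leave the other things on the bench and in the block (tape measure, label roll, mug, glue bottle, pencil, second marker) as they are.

Things in the scene. Friction and masses are not known exactly. Their poses are not given: they have to be found in the camera images.
- cutter: Grey snap-blade cutter lying on the bench, thumb slide up. Body 20 mm wide (its x), 11 mm thick (z from 0 at the flat underside to 11), from y = -71 (metal nose where the blade comes out; it is solid to -64) to y = +72 (tail). 120 to 180 g. Origin: middle of the underside; y points to the tail.
- cutter_blade (a joint): How far the blade is out (m): 0 fully in, 0.03 fully out. Blade and black thumb slide are one piece: the slide, 10 mm wide, 14 mm long, stands 5 mm proud of the body's top (z 12 to 16) at cutter y = -23 to -9 mm when in, further to the nose by the joint's value. It moves to the tail (+y) at about 0.6 N and stays; push level, as pressing down drags the whole cutter along.
- marker_1: Capped marker pen (black and white), lying on the bench: 135 mm long along its y axis, 17 mm thick, 14 to 25 g. Origin: middle of its underside; the barrel's axis is 8.5 mm above it (z). It does not roll.
- marker_2: Second marker pen (red and white), the same shape and size, already standing in the block's other wide bore at block y = -33 mm, its top 150 mm above the bench. Origin: halfway along it, on its side. To be left alone.
- tool_block: Pale wooden tool block screwed to the bench, 62 mm deep (x), 200 mm long (y), 95 mm high, with a 25 mm steel foot at each end. Four openings in a row along y in its top, all 80 mm deep (floor 15 mm above the bench), chamfered. Origin: middle of its underside; z up; x points away from the robot, turned by up to 0.3 rad.
- slot (a point): Centre of the mouth (in the block's top face, 95 mm high) of the rectangular slot for the cutter, 70 mm along the block's +y from its middle: 29 mm along the block's y, 24 mm along its x.
- bore (a point): Centre of the mouth (in the top face) of the empty round marker bore, 27 mm wide, at block y = +19 mm.
- pencil: Red pencil already standing in the narrow bore at block y = -78 mm: 8 mm thick, 142 mm long, its top 157 mm above the bench. Origin: halfway along it. To be left alone.
- tape_measure: Grey pocket tape measure standing on the bench, 39 x 81 x 62 mm high (long side along y). Origin: middle of its underside. To be left alone.
- label_roll: Small roll of white labels lying flat, 58 mm across, 26 mm high. Origin: middle of its underside. To be left alone.
- mug: White mug, 92 mm across and 127 mm over the handle, 95 mm high. Origin: underside, near the middle. To be left alone.
- glue_bottle: Standing small glue bottle with a narrow nozzle, 42 mm across, 128 mm high. Origin: middle of its underside. To be left alone.
Not all that is in view belongs to the job. Leave any yellow look-alike of the cutter alone.

How it is judged:
By the outcome, as a careful person would: the job done as asked, in the order asked, and still so for the second after the job is handed in, with the robot touching nothing.
It also fails if it takes over 72 s, if anything falls off the work surface, if the arm or the gripper's body presses on something with over 40 N, if the wrist force passes 120 N, or if a joint passes its speed limit or range.

## Working session

There is one attempt and no reset: what is moved stays moved. The work goes in short steps, Python scripts to look and compute and a tool call to move; the robot and the scene stay as the last step left them, time stands still between calls to the robot, and variables do not carry over. Pictures are saved under pics/ and viewed, at most 10 in all, crops included, and the job is handed in when it is done.

Besides the shell and the picture viewer there is one more tool, called after "Call:" as name(argument=value, ...), one argument or row to a line, values as JSON. carry_out: Moves the arm, as the interface text tells. Its arguments: {"type":"object","properties":{"claw":{"type":"array","items":{"type":"number"}},"delta_pos":{"type":"array","items":{"type":"array","items":{"type":"number"}}},"angular":{"type":"array","items":{"type":"array","items":{"type":"number"}}},"force":{"type":"number"}},"required":["claw","delta_pos","angular"]}

```bash
ls; mkdir -p pics; cat > h.py <<'E'
import numpy as np, cv2
from scipy.spatial.transform import Rotation as R
from cell import arm
def ray(px,im,z):
    K,T=np.array(im["mtx"]),np.array(im["T"])
    d=T[:3,:3]@np.linalg.solve(K,[px[0],px[1],1]); o=T[:3,3]
    return o+d*(z-o[2])/d[2]
def proj(P,im):
    K,T=np.array(im["mtx"]),np.array(im["T"])
    c=np.linalg.inv(T)@np.append(P,1); u=K@c[:3]; return u[:2]/u[2]
def save(im,name,box=None,s=1):
    f=im["frame"][:,:,::-1]
    if box: f=f[box[1]:box[3],box[0]:box[2]]
    cv2.imwrite("pics/"+name,cv2.resize(f,None,fx=s,fy=s,interpolation=cv2.INTER_CUBIC))
E
python3 - <<'E'
from h import *
np.set_printoptions(precision=3,suppress=True)
s=arm.observe();print(s)
a=arm.get_image("top");b=arm.get_image("scene")
f=np.vstack([a["frame"],b["frame"]])
save(a,"top.png");save(b,"scene.png")
for n,i in(("top",a),("scene",b)):
  print(n,np.array(i["T"])[:3,3],np.array(i["mtx"])[0,0])
  for l in["cutter","marker_1","tool_block","slot","bore","cutter_blade","tape_measure","label_roll","mug","glue_bottle","pencil"]:
    r=arm.place_of(l,i)
    print(l,[(round(q["conf"],2),(np.array(q["centre"])*[640,480]).round(1),ray(np.array(q["centre"])*[640,480],i,.095 if l in("slot","bore") else 0)[:2]) for q in r[:4]])
E
```

```text
pics
{'clock': 0.0, 'joints': array([ 1.217,  0.435,  0.025,  1.574, -0.012,  1.134, -0.075]), 'dq': array([-0.   , -0.001, -0.001, -0.001, -0.001,  0.001,  0.   ]), 'joint_efforts': array([  0.001, -66.784,   0.986, -31.447,  -0.06 ,   0.043,   0.   ]), 'position': array([ 0.155, -0.605,  0.226]), 'ee_rot': array([-3.115, -0.393,  0.   ]), 'force': array([-0.682, -0.797,  0.036]), 'ft_torque': array([-0.033, -0.031,  0.046]), 'gripper_force': 0.0, 'width': 0.9995463281858324}
top [ 0.463 -0.032  1.345] 513.7668271944533
cutter [(0.94, array([387.9, 311. ]), array([ 0.469, -0.181])), (0.91, array([242.8, 196.7]), array([0.777, 0.199]))]
marker_1 [(0.62, array([256.4, 307.9]), array([0.48 , 0.161])), (0.46, array([334.5, 225.4]), array([ 0.695, -0.046]))]
tool_block [(0.96, array([315.7, 230.4]), array([0.683, 0.004]))]
slot [(0.73, array([290.6, 224.9]), array([0.682, 0.063]))]
bore [(0.92, array([316., 225.]), array([0.68, 0.  ]))]Traceback (most recent call last):
  File "<stdin>", line 10, in <module>
ValueError: it knows: bore, cutter, glue_bottle, label_roll, marker, mug, pencil, slot, tape_measure, tool_block
```

View pics.

View pics/top.png

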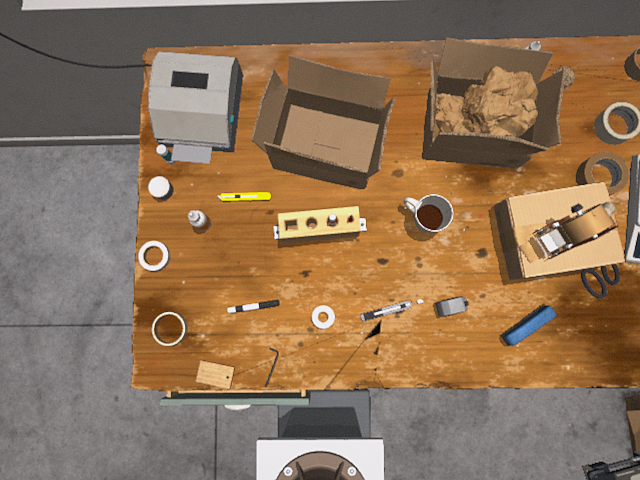

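View pics/scene.png

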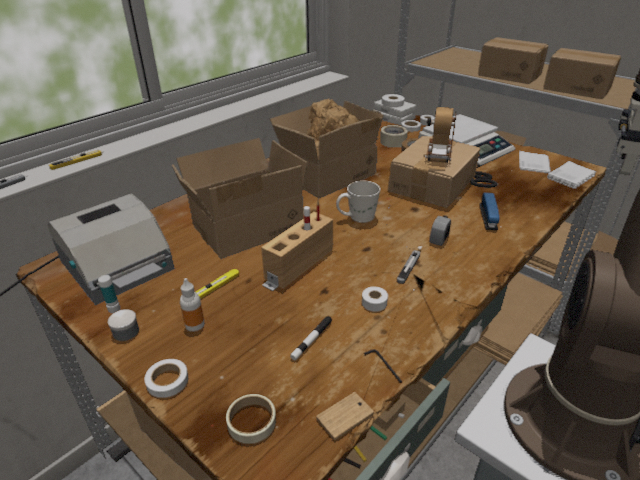

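```bash
python3 - <<'E'
from h import *
np.set_printoptions(precision=3,suppress=True)
a=arm.get_image("top");b=arm.get_image("scene")
c1=cv2.resize(a["frame"][270:350,330:490],None,fx=5,fy=5,interpolation=2)
c2=np.zeros((200,800,3),np.uint8)
c3=cv2.resize(b["frame"][235:290,380:440],(218,200),interpolation=2);c2[:,:218]=c3
c3=cv2.resize(a["frame"][195:245,265:375],(440,200),interpolation=2);c2[:,300:740]=c3
cv2.imwrite("pics/c.png",np.vstack([c1,c2])[:,:,::-1])
for n,i in(("top",a),("scene",b)):
  for l,z in(("cutter",.006),("marker_1",.0085)):
    for q in arm.trace(l,i):
      ys,xs=np.nonzero(q["region"]);P=np.array([ray((x,y),i,z)[:2] for x,y in zip(xs,ys)])
      m=P.mean(0);w,v=np.linalg.eigh(np.cov((P-m).T));d=v[:,1];t=(P-m)@d
      print(n,l,round(q["conf"],2),xs.mean().round(),ys.mean().round(),m,"dir",d,"ext",t.min(),t.max())
  for l in["slot","bore","marker","pencil","tool_block","cutter"]:
    z=.095 if l in("slot","bore") else .0825 if l=="marker" else .086 if l=="pencil" else 0
    print(n,l,[(round(q["conf"],2),(np.array(q["centre"])*[640,480]).round(1),ray(np.array(q["centre"])*[640,480],i,z)[:2]) for q in arm.place_of(l,i)[:4]])
E
```

```text
top cutter 0.9 246.0 196.0 [0.778 0.188] dir [-0.019  1.   ] ext -0.06324167603185755 0.07127533843666874
top cutter 0.69 387.0 310.0 [ 0.472 -0.178] dir [-0.269  0.963] ext -0.09156228070101273 0.07001746785366018
top cutter 0.19 319.0 224.0 [ 0.697 -0.005] dir [-0.069  0.998] ext -0.12195364578609617 0.11775236369824563
top marker_1 0.69 254.0 306.0 [0.486 0.165] dir [-0.142  0.99 ] ext -0.06556619849537718 0.0696059374454236
top slot [(0.7, array([289.4, 223.8]), array([0.685, 0.066]))]
top bore [(0.86, array([313.1, 223. ]), array([0.686, 0.008]))]
top marker [(0.53, array([254., 309.]), array([0.476, 0.155])), (0.52, array([332.6, 227.1]), array([ 0.677, -0.04 ]))]
top pencil [(0.53, array([350.1, 222.7]), array([ 0.687, -0.084])), (0.49, array([451.6, 302.8]), array([ 0.486, -0.325])), (0.47, array([384.9, 312.7]), array([ 0.464, -0.164]))]
top tool_block [(0.79, array([317.4, 228.7]), array([ 0.687, -0.   ]))]
top cutter [(0.95, array([245. , 196.8]), array([0.777, 0.193])), (0.68, array([384.2, 311.9]), array([ 0.466, -0.171]))]
scene cutter 0.74 408.0 266.0 [ 0.472 -0.175] d
[... 276 characters left out ...]
8804498
scene marker_1 0.65 306.0 217.0 [ 0.82  -0.173] dir [-0.703  0.711] ext -0.062208811454468015 0.06380502759111303
scene slot [(0.81, array([276.7, 244.3]), array([0.692, 0.062]))]
scene bore [(0.71, array([294. , 238.8]), array([0.677, 0.019]))]
scene marker [(0.64, array([314.8, 339.1]), array([0.427, 0.219])), (0.51, array([310. , 234.1]), array([ 0.675, -0.035]))]
scene pencil [(0.62, array([315.3, 220. ]), array([ 0.705, -0.088]))]
scene tool_block [(0.86, array([301.5, 263.5]), array([ 0.684, -0.011])), (0.47, array([438.4, 238.2]), array([ 0.482, -0.342]))]
scene cutter [(0.9, array([214.1, 288. ]), array([0.774, 0.197])), (0.63, array([407.9, 266.5]), array([ 0.474, -0.18 ]))]
```

View pics/c.png

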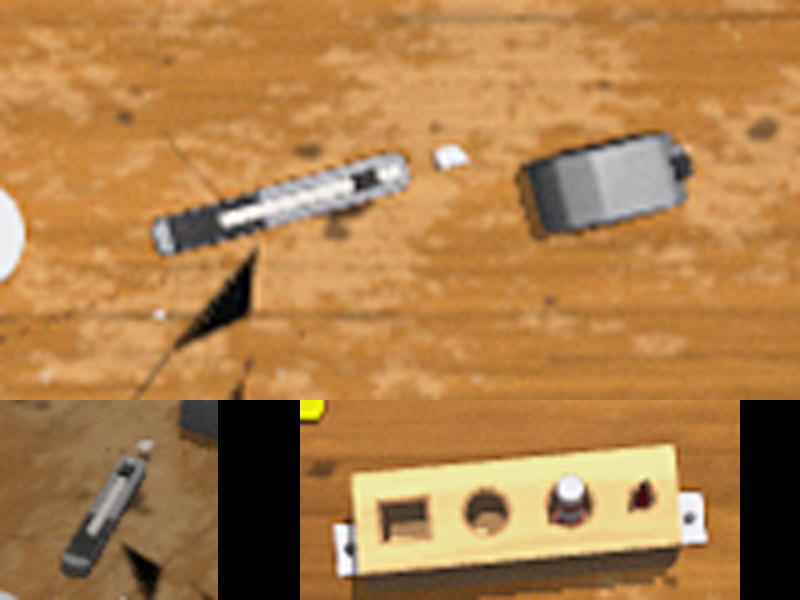

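Two cutter candidates: a yellow one at px (246,196) and a grey one at px (387,310). The description fits the grey one, and the crop confirms it: nose and blade on the right (about 411–423, 302), slide at about (403,306), tail at (361,318). The lying marker is at (254,306). The block shows, from the left, the slot (289,224), empty bore (314,223), marker_2 and pencil. I'll move above the cutter for a wrist view.

Call:
carry_out(
  claw=[9, 9, 9, 9, 9, 9, 9, 9, 9, 9, 9, 9, 9, 9],
  delta_pos=[
    [2.8, -2.5, -0.5],
    [2.8, -2.5, -0.5],
    [2.8, -2.5, -0.5],
    [2.8, -2.5, -0.5],
    [2.8, -2.5, -0.5],
    [2.8, -2.5, -0.5],
    [2.8, -2.5, -0.5],
    [2.8, -2.5, -0.5],
    [2.8, -2.5, -0.5],
    [2.8, -2.5, -0.5],
    [2.8, -2.5, -0.5],
    [2.8, -2.5, -0.5],
    [2.8, -2.5, -0.5],
    [2.8, -2.5, -0.5],
  ],
  angular=[
    [0, 0, 0],
    [0, 0, 0],
    [0, 0, 0],
    [0, 0, 0],
    [0, 0, 0],
    [0, 0, 0],
    [0, 0, 0],
    [0, 0, 0],
    [0, 0, 0],
    [0, 0, 0],
    [0, 0, 0],
    [0, 0, 0],
    [0, 0, 0],
    [0, 0, 0],
  ],
)

```text
clock: 2.65
position: [0.4487, -0.1678, 0.2972]
ee_rot: [3.117, 0.393, 0.001]
force: [0.6, 0.1, 0.6]
width: 0.983
gripper_force: 0.0
```

Call:
carry_out(
  claw=[9, 9, 9, 9, 0, 0, 0, 0, 0, 0, 0, 0],
  delta_pos=[
    [0, 0, 0],
    [0, 0, 0],
    [0, 0, 0],
    [0, 0, 0],
    [0, 0, 0],
    [0, 0, 0],
    [0, 0, 0],
    [0, 0, 0],
    [0, 0, 0],
    [0, 0, 0],
    [0, 0, 0],
    [0, 0, 0],
  ],
  angular=[
    [0, 0, -0.145],
    [0, 0, -0.145],
    [0, 0, -0.145],
    [0, 0, -0.145],
    [0, 0, -0.145],
    [0, 0, -0.145],
    [0, 0, -0.145],
    [0, 0, -0.145],
    [0, 0, -0.145],
    [0, 0, -0.145],
    [0, 0, -0.145],
    [0, 0, 0],
  ],
)

```text
clock: 3.85
position: [0.4479, -0.1692, 0.2968]
ee_rot: [1.893, 2.507, -0.0]
force: [-0.0, -0.2, 2.0]
width: 0.331
gripper_force: 0.0
```

```bash
cat >> h.py <<'E'
np.set_printoptions(precision=3,suppress=True)
def st():
    s=arm.observe();M=R.from_rotvec(s["ee_rot"]).as_matrix()
    print("t",s["clock"],"q",s["joints"],"p",s["position"],"x",M[:,0],"y",M[:,1],"z",M[:,2],"w",round(s["width"]*91.8,1),"gf",s["gripper_force"],"F",s["force"])
    return s,M
E
python3 - <<'E'
from h import *
s,M=st()
w=arm.get_image("wrist");save(w,"w1.png")
print(np.array(w["T"]))
for q in arm.trace("cutter",w):
      ys,xs=np.nonzero(q["region"]);P=np.array([ray((x,y),w,.008)[:2] for x,y in zip(xs,ys)])
      m=P.mean(0);ww,v=np.linalg.eigh(np.cov((P-m).T));d=v[:,1];t=(P-m)@d
      print(round(q["conf"],2),xs.mean(),ys.mean(),m,"dir",d,"ext",t.min(),t.max())
E
```

```text
t 3.85 q [ 0.66   0.18  -0.478  1.776  0.088  1.207  0.435] p [ 0.448 -0.169  0.297] x [-0.274  0.962 -0.   ] y [0.962 0.274 0.   ] z [ 0. -0. -1.] w 30.4 gf 0.0 F [-0.036 -0.224  1.97 ]
[[ 0.962  0.264  0.07   0.429]
 [ 0.273 -0.93  -0.247 -0.103]
 [ 0.     0.257 -0.967  0.455]
 [ 0.     0.     0.     1.   ]]
0.79 337.0705289672544 207.85340050377835 [ 0.469 -0.176] dir [-0.268  0.964] ext -0.09728886837641983 0.06700093159799157
```

View pics/w1.png

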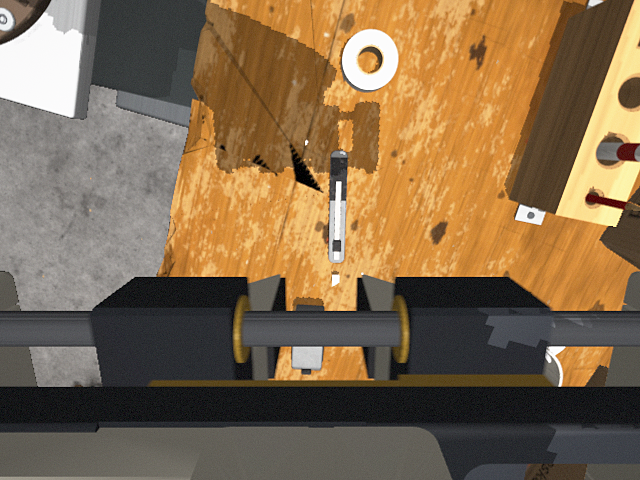

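The wrist view shows the grey cutter with its tail at (339,152), nose at (336,262), blade tip at about (335,285) and slide at about (337,239–252).

```bash
python3 - <<'E'
from h import *
w=arm.get_image("wrist")
g=w["frame"].astype(int).sum(2)
for r in range(228,290,2): print(r,g[r,330:346:2].tolist())
d=np.array([-.271,.9626]);
for n,p,z in(("tail",(339,151.5),.006),("nose",(336,263),.006),("tip",(335,286),.006),("sl_tail",(337,239.5),.016),("sl_nose",(337,252),.016)):
  P=ray(p,w,z)[:2];print(n,P,"along",P@d,"across",P@[d[1],-d[0]])
E
```

```text
228 [635, 616, 459, 760, 756, 653, 613, 630]
230 [630, 631, 455, 763, 756, 660, 658, 662]
232 [623, 603, 502, 761, 756, 668, 626, 627]
234 [637, 604, 626, 755, 756, 655, 645, 610]
236 [625, 616, 590, 756, 760, 635, 635, 600]
238 [620, 632, 429, 765, 765, 629, 625, 607]
240 [615, 659, 71, 88, 87, 90, 645, 588]
242 [627, 672, 187, 234, 236, 203, 616, 602]
244 [622, 497, 217, 244, 221, 198, 606, 601]
246 [629, 675, 179, 233, 227, 198, 615, 589]
248 [603, 625, 199, 217, 245, 187, 610, 586]
250 [619, 546, 189, 250, 213, 106, 617, 573]
252 [622, 625, 728, 765, 765, 665, 621, 609]
254 [609, 611, 675, 758, 765, 559, 624, 584]
256 [612, 607, 634, 758, 763, 621, 615, 515]
258 [609, 603, 679, 764, 765, 623, 615, 491]
260 [541, 618, 598, 586, 595, 613, 633, 425]
262 [554, 537, 609, 594, 615, 567, 396, 464]
264 [542, 501, 472, 460, 480, 508, 455, 514]
266 [547, 429, 492, 483, 503, 485, 538, 521]
268 [551, 463, 489, 475, 532, 502, 530, 513]
270 [544, 520, 485, 460, 544, 512, 491, 551]
272 [550, 355, 276, 295, 282, 532, 483, 551]
274 [489, 375, 482, 480, 483, 544, 508, 517]
276 [481, 427, 765, 765, 765, 629, 528, 520]
278 [546, 560, 765, 759, 764, 562, 550, 518]
280 [510, 552, 764, 759, 764, 607, 554, 505]
282 [446, 633, 764, 764, 765, 603, 531, 507]
284 [510, 654, 765, 707, 393, 534, 529, 521]
286 [459, 551, 445, 521, 429, 508, 490, 514]
288 [419, 461, 433, 400, 433, 415, 484, 524]
tail [ 0.453 -0.111] along -0.23014002657253887 across 0.40605118537529233
nose [ 0.487 -0.242] along -0.36529683571092303 across 0.40332560408684226
tip [ 0.494 -0.272] along -0.3958821882817151 across 0.4022269193520733
sl_tail [ 0.479 -0.21 ] along -0.3323977270380991 across 0.4039552414229784
sl_nose [ 0.483 -0.225] along -0.3480033146277209 across 0.404050185141271
```

Call:
carry_out(
  claw=[0, 0, 0, 0, 0, 0, 0, 0, 0, 0],
  delta_pos=[
    [-1.05, 0.23, 3.4],
    [-1.05, 0.23, 3.4],
    [-1.05, 0.23, 3.4],
    [-1.05, 0.23, 3.4],
    [-1.05, 0.23, 3.4],
    [-1.05, 0.23, 3.4],
    [-1.05, 0.23, 3.4],
    [-1.05, 0.23, 3.4],
    [0, 0, 0],
    [0, 0, 0],
  ],
  angular=[
    [0, 0, 0],
    [0, 0, 0],
    [0, 0, 0],
    [0, 0, 0],
    [0, 0, 0],
    [0, 0, 0],
    [0, 0, 0],
    [0, 0, 0],
    [0, 0, 0],
    [0, 0, 0],
  ],
)

```text
clock: 5.0
position: [0.4883, -0.2446, 0.0248]
ee_rot: [-1.897, -2.502, 0.0]
force: [0.1, -0.2, 0.7]
width: 0.001
gripper_force: 0.0
```

```bash
python3 - <<'E'
from h import *
s,M=st();p=s["position"][:2];print(p@[-.271,.9626],p@[.9626,.271])
E
```

```text
t 5.0 q [ 0.623  0.591 -0.355  1.941  0.318  0.665  0.344] p [ 0.488 -0.245  0.025] x [-0.27   0.963  0.001] y [ 0.963  0.27  -0.001] z [-0.001  0.001 -1.   ] w 0.1 gf 0.0 F [ 0.116 -0.191  0.736]
-0.367748165164092 0.40375910375873386
```

Call:
carry_out(
  claw=[0, 0, 0, 0],
  delta_pos=[
    [0, 0, 0.5],
    [0, 0, 0.6],
    [0, 0, 0],
    [0.2, 0, 0],
  ],
  angular=[
    [0, 0, 0],
    [0, 0, 0],
    [0, 0, 0],
    [0, 0, 0],
  ],
)

```text
clock: 5.4
position: [0.4881, -0.2432, 0.0142]
ee_rot: [1.896, 2.504, -0.0]
force: [-0.1, 0.3, 0.2]
width: 0.006
gripper_force: 0.0
```

Call:
carry_out(
  claw=[0, 0, 0, 0, 0, 0, 0, 0, 0, 0, 0, 0, 0, 0, 0, 0, 0],
  delta_pos=[
    [0.3, 0, 0],
    [0.3, 0, 0],
    [0.3, 0, 0],
    [0.3, 0, 0],
    [0.3, 0, 0],
    [0.3, 0, 0],
    [0.3, 0, 0],
    [0.3, 0, 0],
    [0.3, 0, 0],
    [0.3, 0, 0],
    [0.3, 0, 0],
    [0.3, 0, 0],
    [0.3, 0, 0],
    [0.3, 0, 0],
    [0.3, 0, 0],
    [0.1, 0, 0],
    [0, 0, 0],
  ],
  angular=[
    [0, 0, 0],
    [0, 0, 0],
    [0, 0, 0],
    [0, 0, 0],
    [0, 0, 0],
    [0, 0, 0],
    [0, 0, 0],
    [0, 0, 0],
    [0, 0, 0],
    [0, 0, 0],
    [0, 0, 0],
    [0, 0, 0],
    [0, 0, 0],
    [0, 0, 0],
    [0, 0, 0],
    [0, 0, 0],
    [0, 0, 0],
  ],
)

```text
clock: 7.1
position: [0.4754, -0.1985, 0.0137]
ee_rot: [-1.896, -2.505, 0.0]
force: [0.3, 0.2, -0.4]
width: 0.003
gripper_force: 0.0
```

Call:
carry_out(
  claw=[4, 4, 4, 4, 4, 4, 4, 4],
  delta_pos=[
    [-0.5, 0, 0],
    [0, 0, -1],
    [0, 0, -3],
    [0, 0, -4],
    [0, 0, -4],
    [-1, 0, -4],
    [-1, 0, -4],
    [0, 0, 0],
  ],
  angular=[
    [0, 0, 0],
    [0, 0, 0],
    [0, 0, 0],
    [0, 0, 0],
    [0, 0, 0],
    [0, 0, 0],
    [0, 0, 0],
    [0, 0, 0],
  ],
)

```text
clock: 7.9
position: [0.4852, -0.225, 0.2198]
ee_rot: [1.893, 2.496, 0.003]
force: [0.9, -0.4, -1.0]
width: 0.438
gripper_force: 0.0
```

```bash
python3 - <<'E'
from h import *
s,M=st()
w=arm.get_image("wrist");
q=arm.trace("cutter",w)[0];ys,xs=np.nonzero(q["region"]);print(q["conf"],xs.min(),xs.max(),ys.min(),ys.max())
P=np.array([ray((x,y),w,.008)[:2] for x,y in zip(xs,ys)]);m=P.mean(0);ww,v=np.linalg.eigh(np.cov((P-m).T));d=v[:,1];t=(P-m)@d
print(m,d,t.min(),t.max(), m@[-.271,.9626],m@[.9626,.271])
x0=max(int(xs.mean())-60,0);y0=max(ys.min()-20,0);print(x0,y0)
save(w,"w2.png",(x0,int(y0),x0+120,min(int(y0)+150,480)),4)
E
```

```text
t 7.9 q [ 0.675  0.329 -0.441  1.782  0.161  1.056  0.449] p [ 0.485 -0.225  0.22 ] x [-0.27   0.963 -0.006] y [0.963 0.27  0.007] z [ 0.009 -0.004 -1.   ] w 40.2 gf 0.0 F [ 0.863 -0.402 -1.01 ]
0.78 306 329 62 217
[ 0.465 -0.16 ] [-0.261  0.965] -0.07619774214252671 0.0653358412643677 -0.2797484037040031 0.40393105327376894
257 42
```

View pics/w2.png

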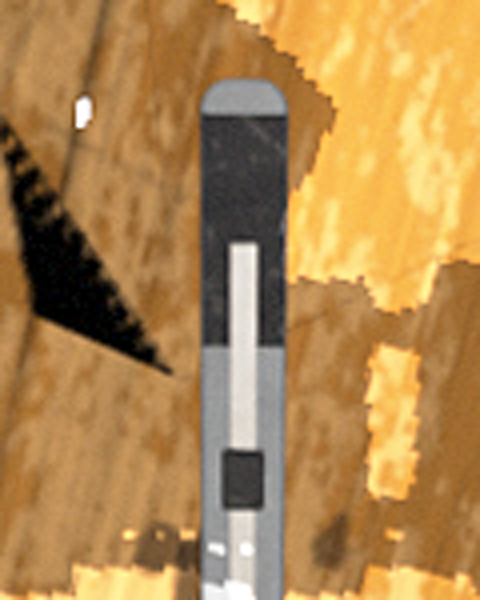

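The crop shows the slide at about px (318,154–170), tail at row 61; the mask ends at row 217 with no blade visible. I'll check the distances.

```bash
python3 - <<'E'
from h import *
w=arm.get_image("wrist")
for n,p,z in(("tail",(318,61.5),.006),("sl_tail",(317.7,154.5),.016),("sl_nose",(317.7,169.5),.016),("noseend",(318,217),.006),("L",(307,120),.011),("R",(329,120),.011)):
  P=ray(p,w,z)[:2];print(n,P,P@[-.271,.9626],P@[.9626,.271])
save(w,"w3.png",(268,150,368,290),4)
t=arm.get_image("top")
ys,xs=np.nonzero(arm.trace("marker",t)[0]["region"]);print("mk",xs.mean(),ys.mean())
E
```

```text
tail [ 0.444 -0.094] -0.2110165063761454 0.40145661419996986
sl_tail [ 0.465 -0.172] -0.29138347290405564 0.40099753617124523
sl_nose [ 0.469 -0.185] -0.3049745719006274 0.4009546819895012
noseend [ 0.481 -0.23 ] -0.3519261756366637 0.40104100331053566
L [ 0.447 -0.145] -0.2609007605363912 0.39132298710295504
R [ 0.467 -0.14 ] -0.26092084360597506 0.4113502984326357
mk 254.56845238095238 305.4672619047619
```

View pics/w3.png

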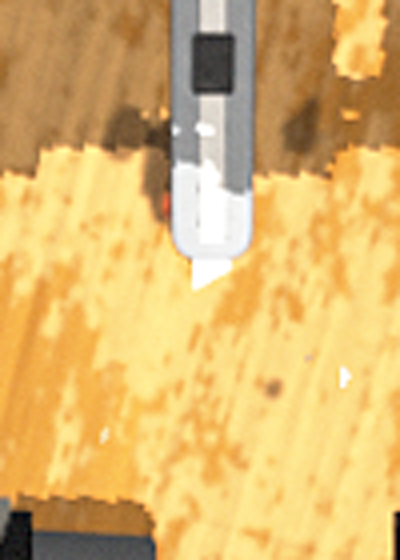

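The slide and tip distances from the tail (slide nose end at about -21 to -23, tip at about -71) fit the fully retracted state. Next I tilt for the grasp.

Call:
carry_out(
  claw=[4, 4, 4, 4, 4, 4, 4, 4, 4, 4, 4, 4, 4, 4, 4, 4],
  delta_pos=[
    [3.1, -0.1, 0],
    [3.1, -0.1, 0],
    [3.2, -0.2, 0],
    [0, 0, 0],
    [0, 0, 0],
    [0, 0, 0],
    [0, 0, 0],
    [0, 0, 0],
    [0, 0, 0],
    [2.4, 0, 2.4],
    [2.4, 0, 2.4],
    [2.4, 0, 2.4],
    [2.4, 0, 2.4],
    [2.4, 0, 2.4],
    [0, 0, 0],
    [0, 0, 0],
  ],
  angular=[
    [0, 0, 0],
    [0, 0, 0],
    [0, 0, 0],
    [0, -0.131, 0],
    [0, -0.131, 0],
    [0, -0.131, 0],
    [0, -0.131, 0],
    [0, -0.131, 0],
    [0, -0.131, 0],
    [0, 0, 0],
    [0, 0, 0],
    [0, 0, 0],
    [0, 0, 0],
    [0, 0, 0],
    [0, 0, 0],
    [0, 0, 0],
  ],
)

```text
clock: 9.75
position: [0.4521, -0.1336, 0.0438]
ee_rot: [1.474, 1.953, -0.615]
force: [-0.6, -0.1, 0.2]
width: 0.437
gripper_force: 0.0
```

```bash
python3 - <<'E'
from h import *
s,M=st();p=s["position"];print(p[:2]@[-.271,.9626],p[:2]@[.9626,.271])
w=arm.get_image("wrist")
q=arm.trace("cutter",w)
if q:
  ys,xs=np.nonzero(q[0]["region"]);P=np.array([ray((x,y),w,.011)[:2] for x,y in zip(xs,ys)])@np.array([[-.271,.9626],[.9626,.271]]).T
  print(q[0]["conf"],P[:,0].min(),P[:,0].max(),P[:,1].mean(), np.polyfit(P[:,0],P[:,1],1))
E
```

```text
t 9.75 q [-0.11   0.653 -0.422  2.325  1.307  1.077 -1.385] p [ 0.452 -0.134  0.044] x [-0.195  0.679 -0.708] y [ 0.962  0.272 -0.004] z [ 0.19  -0.682 -0.707] w 40.1 gf 0.0 F [-0.642 -0.088  0.196]
-0.2511496214729677 0.39892675189929433
0.83 -0.3485026792200565 -0.20334987063278123 0.40401604910928063 [0.007 0.406]
```

Call:
carry_out(
  claw=[4, 4, 4, 4, 2.5, 1.5, 1, 1, 1, 1, 1],
  delta_pos=[
    [1, 0.3, 1],
    [1, 0, 1],
    [0.5, 0, 0.5],
    [0, 0, 0],
    [0, 0, 0],
    [0, 0, 0],
    [0, 0, 0],
    [0, 0, 0],
    [0, 0, 0],
    [0, 0, 0],
    [0, 0, 0],
  ],
  angular=[
    [0, 0, 0],
    [0, 0, 0],
    [0, 0, 0],
    [0, 0, 0],
    [0, 0, 0],
    [0, 0, 0],
    [0, 0, 0],
    [0, 0, 0],
    [0, 0, 0],
    [0, 0, 0],
    [0, 0, 0],
  ],
  force=40,
)

```text
clock: 10.95
position: [0.4563, -0.1327, 0.0093]
ee_rot: [1.475, 1.949, -0.611]
force: [0.0, 2.5, 6.2]
width: 0.206
gripper_force: 40.0
```

Call:
carry_out(
  claw=[1, 1, 1, 1, 1, 1, 1, 1, 1, 1, 1, 1, 1, 1, 1, 1, 1, 1, 1, 1],
  delta_pos=[
    [-0.7, 0, -0.7],
    [-2, 0, -2],
    [-2.4, 0, -2.4],
    [-2.4, 0, -2.4],
    [-2.4, 0, -2.4],
    [-2.4, 0, -2.4],
    [-2.4, 0, -2.4],
    [-2, 0, -2],
    [0, 0, 0],
    [0, 0, 0],
    [0, 0, 0],
    [0, 0, 0],
    [0, 0, 0],
    [0, 0, 0],
    [0, 0, 0],
    [0, 0, 0],
    [0, 0, 0],
    [0, 0, 0],
    [0, 0, 0],
    [0, 0, 0],
  ],
  angular=[
    [0, 0, 0],
    [0, 0, 0],
    [0, 0, 0],
    [0, 0, 0],
    [0, 0, 0],
    [0, 0, 0],
    [0, 0, 0],
    [0, 0, 0],
    [0, 0.131, 0],
    [0, 0.131, 0],
    [0, 0.131, 0],
    [0, 0.131, 0],
    [0, 0.131, 0],
    [0, 0.131, 0],
    [0, 0, 0],
    [0, 0, 0],
    [0, 0, 0],
    [0, 0, 0],
    [0, 0, 0],
    [0, 0, 0],
  ],
)

```text
clock: 12.95
position: [0.4557, -0.1319, 0.2449]
ee_rot: [1.894, 2.506, -0.001]
force: [-0.3, 0.4, -1.5]
width: 0.206
gripper_force: 40.0
```

```bash
python3 - <<'E'
from h import *
s,M=st()
w=arm.get_image("scene");save(w,"s2.png",(300,60,640,320),2)
E
```

```text
t 12.95 q [ 0.513  0.206 -0.405  1.873  0.092  1.081  0.349] p [ 0.456 -0.132  0.245] x [-0.273  0.962 -0.   ] y [ 0.962  0.273 -0.   ] z [ 0. -0. -1.] w 18.9 gf 39.97877597808838 F [-0.288  0.381 -1.48 ]
```

View pics/s2.png

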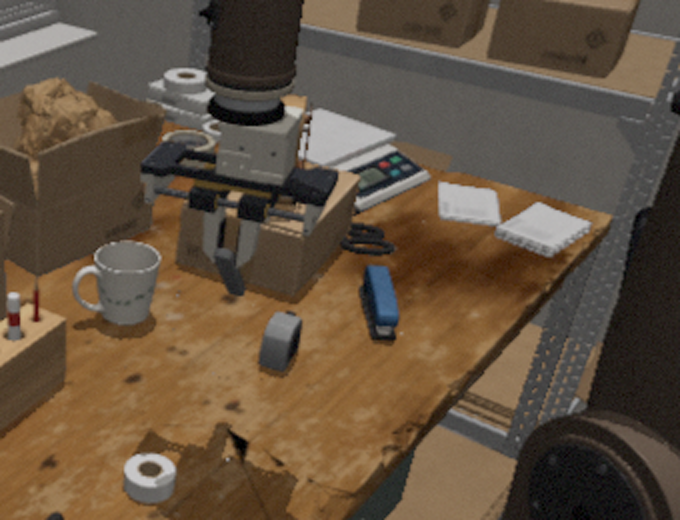

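The cutter is held, tail towards the camera near crop (230,270). I'll lift, carry it towards the block and yaw to line up.

Call:
carry_out(
  claw=[1, 1, 1, 1, 1, 1, 1, 1, 1, 1, 1, 1, 1, 1, 1, 1, 1, 1, 1, 1],
  delta_pos=[
    [1.9, 2.4, -1],
    [1.9, 2.4, -1],
    [1.9, 2.4, -1],
    [1.9, 2.4, -1],
    [1.9, 2.4, -1],
    [1.9, 2.4, -1],
    [1.9, 2.4, -1],
    [1.9, 2.4, -1],
    [0, 0, 0],
    [0, 0, 0],
    [0, 0, 0],
    [0, 0, 0],
    [0, 0, 0],
    [0, 0, 0],
    [0, 0, 0],
    [0, 0, 0],
    [0, 0, 0],
    [0, 0, 0],
    [0, 0, 0],
    [0, 0, 0],
  ],
  angular=[
    [0, 0, 0],
    [0, 0, 0],
    [0, 0, 0],
    [0, 0, 0],
    [0, 0, 0],
    [0, 0, 0],
    [0, 0, 0],
    [0, 0, 0],
    [0, 0, 0.147],
    [0, 0, 0.147],
    [0, 0, 0.147],
    [0, 0, 0.147],
    [0, 0, 0.147],
    [0, 0, 0.147],
    [0, 0, 0.147],
    [0, 0, 0.147],
    [0, 0, 0.147],
    [0, 0, 0.147],
    [0, 0, 0.147],
    [0, 0, 0.147],
  ],
)

```text
clock: 15.0
position: [0.5992, 0.066, 0.3247]
ee_rot: [3.139, 0.119, -0.0]
force: [-0.2, -0.6, -2.0]
width: 0.206
gripper_force: 40.0
```

Call:
carry_out(
  claw=[1, 1, 1, 1, 1, 1, 1],
  delta_pos=[
    [0, 0, 0],
    [0, 0, 0],
    [0, 0, 0],
    [0, 0, 0],
    [0, 0, 0],
    [0, 0, 0],
    [0, 0, 0],
  ],
  angular=[
    [0, 0.131, 0],
    [0, 0.131, 0],
    [0, 0.131, 0],
    [0, 0.131, 0],
    [0, 0.131, 0],
    [0, 0.131, 0],
    [0, 0, 0],
  ],
)

```text
clock: 15.7
position: [0.5991, 0.0596, 0.3233]
ee_rot: [-2.916, -0.108, -1.126]
force: [0.2, -0.3, -1.8]
width: 0.205
gripper_force: 40.0
```

```bash
python3 - <<'E'
from h import *
s,M=st()
T=arm.get_image("top");S=arm.get_image("scene");W=arm.get_image("wrist")
f=[cv2.resize(T["frame"][150:300,220:420],(400,300)),cv2.resize(S["frame"][120:345,190:490],(400,300)),cv2.resize(W["frame"],(400,300))]
c=np.zeros((600,800,3),np.uint8);c[:300,:400]=f[0];c[:300,400:]=f[1];c[300:,:400]=f[2]
cv2.imwrite("pics/m1.png",c[:,:,::-1])
print(proj(s["position"],S),proj(s["position"],T))
for n,i in(("T",T),("S",S),("W",W)):
  for l in("slot","bore"):
    print(n,l,[(round(q["conf"],2),ray(np.array(q["centre"])*[640,480],i,.095)[:2]) for q in arm.place_of(l,i)[:2]])
E
```

```text
t 15.7 q [-0.1   -0.006 -0.178  2.15   0.505  0.309 -2.203] p [0.599 0.06  0.323] x [0.738 0.06  0.672] y [ 0.07  -0.998  0.012] z [ 0.671  0.038 -0.741] w 18.8 gf 39.985368847846985 F [ 0.213 -0.294 -1.775]
[303.47  167.726] [283.87 245.92]
T slot [(0.77, array([0.677, 0.065]))]
T bore [(0.7, array([0.678, 0.006])), (0.3, array([ 0.671, -0.003]))]
S slot [(0.63, array([0.693, 0.066]))]
S bore [(0.91, array([0.685, 0.007]))]
W slot []
W bore []
```

View pics/m1.png

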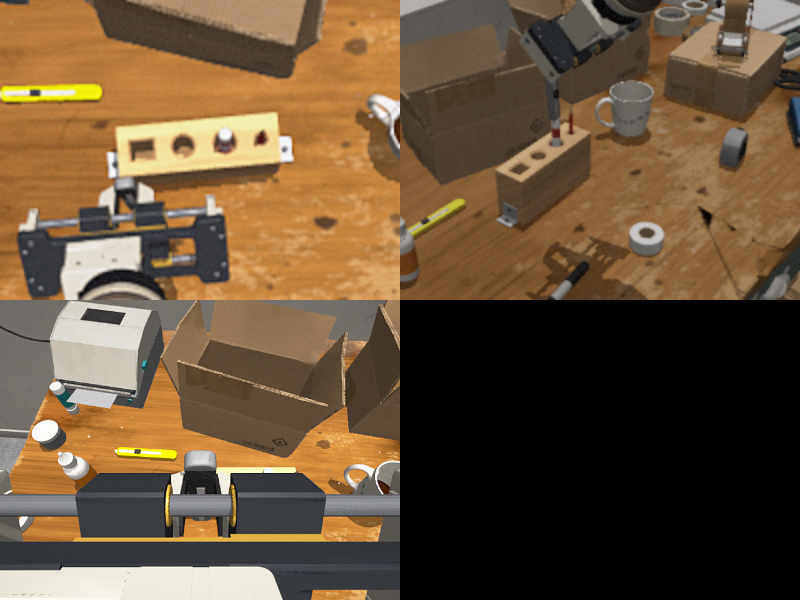

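Top left of the mosaic: block with slot at mosaic (143,150), gripper in front of it. Top right: the cutter hangs about upright, nose at about mosaic (556,142). Now to fit the block pose and check the held cutter's attitude.

```bash
python3 - <<'E'
from h import *
s,M=st();p=s["position"]
T=arm.get_image("top");S=arm.get_image("scene")
q=[c for c in arm.trace("tool_block",T)]
reg=q[0]["region"].astype(np.uint8)
hsv=cv2.cvtColor(T["frame"],cv2.COLOR_RGB2HSV)
ys,xs=np.nonzero(reg);print("blk",xs.min(),xs.max(),ys.min(),ys.max())
v=(T["frame"][:,:,1]>165)&(T["frame"][:,:,0]>190)&(cv2.dilate(reg,np.ones((5,5)))>0)
n,l,stt,_=cv2.connectedComponentsWithStats(v.astype(np.uint8));k=1+np.argmax(stt[1:,4])
pts=np.argwhere(l==k)[:,::-1].astype(np.float32)
W=np.array([ray(a,T,.095)[:2] for a in pts],np.float32)
r=cv2.minAreaRect(W);print(r,len(W));c=np.array(r[0]);print(cv2.boxPoints(r))
for i,nm in((S,"S"),):
  for q in arm.trace("cutter",i)[:3]:
    ys,xs=np.nonzero(q["region"]);print(nm,round(q["conf"],2),xs.min(),xs.max(),ys.min(),ys.max())
    if abs(xs.mean()-305)<25:
      for y in range(ys.min(),ys.max()+1,4): print(y,xs[ys==y].min(),xs[ys==y].max())
nose=M@[-.707,0,.707]; zc=-M@[.707,0,.707]
o=p-zc*.0093+nose*.033
for yy in(-.071,-.064,-.02,.02,.072):
  print(yy,[proj(o-nose*yy+zc*.0055+sg*M[:,1]*.01,S).round(1) for sg in(-1,1)])
E
```

```text
t 16.15 q [-0.1   -0.003 -0.177  2.142  0.497  0.311 -2.196] p [0.602 0.06  0.325] x [0.737 0.057 0.673] y [ 0.069 -0.998  0.01 ] z [ 0.672  0.039 -0.739] w 18.8 gf 39.984338879585266 F [ 0.683  0.048 -1.407]
blk 274 366 206 241
((0.6890830397605896, -0.013202793896198273), (0.06291122734546661, 0.21502545475959778), 4.3963775634765625) 1736
[[ 0.649  0.092]
 [ 0.666 -0.123]
 [ 0.729 -0.118]
 [ 0.712  0.096]]
S 0.6 196 238 269 297
S 0.51 297 308 178 209
178 298 299
182 298 307
186 298 308
190 298 308
194 299 308
198 299 308
202 299 308
206 300 307
-0.071 [array([301., 213.]), array([307. , 209.1])]
-0.064 [array([300.7, 210.1]), array([306.8, 206.2])]
-0.02 [array([299.2, 191.5]), array([305.4, 187.7])]
0.02 [array([297.8, 173.7]), array([304.1, 170. ])]
0.072 [array([295.8, 149.3]), array([302.4, 145.9])]
```

Call:
carry_out(
  claw=[1, 1, 1, 1, 1, 1, 1, 1, 1, 1, 1, 1, 1],
  delta_pos=[
    [1.5, 0.04, 1.4],
    [1.5, 0.04, 1.4],
    [1.5, 0.04, 1.4],
    [1.5, 0.04, 1.4],
    [0, 0, 0],
    [0, 0, 0],
    [-1.35, 0, 1.48],
    [-1.35, 0, 1.48],
    [-1.35, 0, 1.48],
    [-1.35, 0, 1.48],
    [-1.35, 0, 1.48],
    [0, 0, 0],
    [0, 0, 0],
  ],
  angular=[
    [0, 0, 0],
    [0, 0, 0],
    [0, 0, 0],
    [0, 0, 0],
    [0, 0, 0],
    [0, 0, 0],
    [0, 0, 0],
    [0, 0, 0],
    [0, 0, 0],
    [0, 0, 0],
    [0, 0, 0],
    [0, 0, 0],
    [0, 0, 0],
  ],
)

```text
clock: 17.65
position: [0.6853, 0.0633, 0.2311]
ee_rot: [-2.918, -0.101, -1.11]
force: [-0.8, -0.1, -1.8]
width: 0.201
gripper_force: 40.0
```

```bash
python3 - <<'E'
from h import *
s,M=st();p=s["position"]
T=arm.get_image("top");S=arm.get_image("scene")
nose=M@[-.707,0,.707];print("nose",nose,"at",p+nose*.104)
t=np.array([.683,.064,0])-p;t[2]=0;print("to go, tool cm",M.T@t*100,"down1cm",M.T@[0,0,-1])
f=[cv2.resize(T["frame"][195:255,260:340],(400,300),interpolation=2),cv2.resize(S["frame"][180:285,240:380],(400,300),interpolation=2)]
cv2.imwrite("pics/m2.png",np.hstack(f)[:,:,::-1])
for P in([.683,.064,.095],p+nose*.104): print(proj(P,S),proj(P,T))
E
```

```text
t 17.65 q [-0.268  0.25   0.044  2.115  1.053  0.117 -2.742] p [0.685 0.063 0.231] x [0.745 0.054 0.664] y [ 0.067 -0.998  0.007] z [ 0.663  0.039 -0.747] w 18.4 gf 39.98372554779053 F [-0.812 -0.124 -1.77 ]
nose [-0.058 -0.011 -0.998] at [0.679 0.062 0.127]
to go, tool cm [-0.166 -0.086 -0.148] down1cm [-0.664 -0.007  0.747]
[278.682 246.031] [290.345 224.408]
[279.628 234.877] [290.062 223.618]
```

View pics/m2.png

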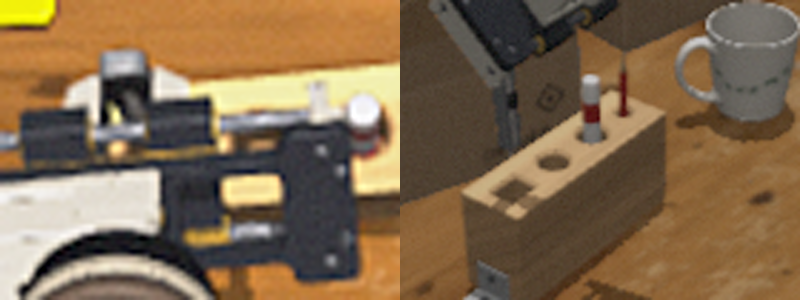

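The held cutter lines up over the slot (nose 32 mm above it), but joints 6 and 7 have reached their limits here. I'll back off and yaw about 28° so the wrist bends the other way; the cutter still fits the slot at that angle.

Call:
carry_out(
  claw=[1, 1, 1, 1, 1, 1, 1, 1, 1, 1, 1, 1, 1, 1],
  delta_pos=[
    [1.35, 0, -1.48],
    [1.35, 0, -1.48],
    [1.35, 0, -1.48],
    [1.35, 0, -1.48],
    [1.35, 0, -1.48],
    [-1.5, 0, -1.4],
    [-1.5, 0, -1.4],
    [-1.5, 0, -1.4],
    [-1.5, 0, -1.4],
    [0, 0, 0],
    [0, 0, 0],
    [0, 0, 0],
    [0, 0, 0],
    [0, 0, 0],
  ],
  angular=[
    [0, 0, 0],
    [0, 0, 0],
    [0, 0, 0],
    [0, 0, 0],
    [0, 0, 0],
    [0, 0, 0],
    [0, 0, 0],
    [0, 0, 0],
    [0, 0, 0],
    [0.081, 0, -0.092],
    [0.081, 0, -0.092],
    [0.081, 0, -0.092],
    [0.081, 0, -0.092],
    [0, 0, 0],
  ],
)

```text
clock: 19.15
position: [0.5988, 0.0554, 0.3255]
ee_rot: [-2.85, -0.399, -1.028]
force: [0.5, 0.6, -2.9]
width: 0.203
gripper_force: 40.0
```

```bash
python3 - <<'E'
from h import *
s,M=st();p=s["position"]
nose=M@[-.707,0,.707];print("nose",nose,"at",p+nose*.104)
t=np.array([.683,.064,.325])-p;print("to go, tool cm",M.T@t*100,"down1cm",M.T@[0,0,-1])
E
```

```text
t 19.15 q [ 0.285  0.027 -0.414  2.082 -0.227  0.357 -1.233] p [0.599 0.055 0.326] x [0.74  0.214 0.638] y [ 0.272 -0.962  0.008] z [ 0.615  0.167 -0.77 ] w 18.6 gf 39.98282432556152 F [ 0.452  0.615 -2.867]
nose [-0.088 -0.033 -0.995] at [0.59  0.052 0.222]
to go, tool cm [6.38  1.464 5.367] down1cm [-0.638 -0.008  0.77 ]
```

Call:
carry_out(
  claw=[1, 1, 1, 1],
  delta_pos=[
    [0, 0, 0],
    [0, 0, 0],
    [0, 0, 0],
    [0, 0, 0],
  ],
  angular=[
    [0.0, 0, 0],
    [0, 0, 0],
    [0, 0, 0],
    [0, 0, 0],
  ],
)

```text
clock: 19.55
position: [0.5984, 0.0574, 0.3246]
ee_rot: [-2.85, -0.403, -1.026]
force: [0.1, -0.3, -2.3]
width: 0.206
gripper_force: 40.0
```

```bash
cat >> h.py <<'E'
def plan(target,az,leanc=0.785,nv=(-.707,0,.707)):
    """tool-frame cm and rotvec to a pose with tool x heading az, lean leanc"""
    s,M=st();p=s["position"]
    zt=np.array([np.sin(leanc)*np.cos(az),np.sin(leanc)*np.sin(az),-np.cos(leanc)])
    yt=np.array([np.sin(az),-np.cos(az),0]);G=np.c_[np.cross(yt,zt),yt,zt]
    print("shift cm",M.T@(np.array(target)-p)*100,"turn",R.from_matrix(M.T@G).as_rotvec(),"down",M.T@[0,0,-1],"goal down",G.T@[0,0,-1],"nose",M@nv)
E
python3 - <<'E'
from h import *
plan([.683,.064,.325],.50)
E
```

```text
t 19.55 q [ 0.282  0.028 -0.415  2.082 -0.22   0.356 -1.24 ] p [0.598 0.057 0.325] x [0.74  0.217 0.637] y [ 0.274 -0.962  0.009] z [ 0.614  0.168 -0.771] w 18.9 gf 39.98394548892975 F [ 0.144 -0.343 -2.252]
shift cm [6.428 1.689 5.278] turn [ 0.156  0.096 -0.159] down [-0.637 -0.009  0.771] goal down [-0.707  0.     0.707] nose [-0.089 -0.034 -0.995]
```

Call:
carry_out(
  claw=[1, 1, 1, 1, 1, 1, 1],
  delta_pos=[
    [0, 0, 0],
    [0, 0, 0],
    [0, 0, 0],
    [0, 0, 0],
    [0, 0, 0],
    [0, 0, 0],
    [0, 0, 0],
  ],
  angular=[
    [0.026, 0.016, -0.0265],
    [0.026, 0.016, -0.0265],
    [0.026, 0.016, -0.0265],
    [0.026, 0.016, -0.0265],
    [0.026, 0.016, -0.0265],
    [0.026, 0.016, -0.0265],
    [0, 0, 0],
  ],
)

```text
clock: 20.25
position: [0.5985, 0.0558, 0.324]
ee_rot: [-2.656, -0.676, -1.099]
force: [0.0, 0.5, -2.2]
width: 0.204
gripper_force: 40.0
```

```bash
python3 - <<'E'
from h import *
plan([.683,.064,.325],.50)
E
```

```text
t 20.25 q [ 0.488  0.068 -0.461  2.11  -0.933  0.429 -0.272] p [0.599 0.056 0.324] x [0.622 0.338 0.707] y [ 0.478 -0.878 -0.   ] z [ 0.62   0.338 -0.708] w 18.7 gf 39.98478591442108 F [ 0.042  0.478 -2.193]
shift cm [5.601 3.317 5.446] turn [ 0.001  0.    -0.001] down [-0.707  0.     0.708] goal down [-0.707  0.     0.707] nose [-0.001  0.    -1.   ]
```

Call:
carry_out(
  claw=[1, 1, 1, 1, 1, 1, 1, 1, 1, 1, 1, 1, 1, 1, 1, 1, 1, 1],
  delta_pos=[
    [0.7, 0.415, 0.68],
    [0.7, 0.415, 0.68],
    [0.7, 0.415, 0.68],
    [0.7, 0.415, 0.68],
    [0.7, 0.415, 0.68],
    [0.7, 0.415, 0.68],
    [0.7, 0.415, 0.68],
    [0.7, 0.415, 0.68],
    [0, 0, 0],
    [-0.85, 0, 0.85],
    [-0.85, 0, 0.85],
    [-0.85, 0, 0.85],
    [-0.85, 0, 0.85],
    [-0.85, 0, 0.85],
    [-0.85, 0, 0.85],
    [-0.85, 0, 0.85],
    [-0.85, 0, 0.85],
    [0, 0, 0],
  ],
  angular=[
    [0, 0, 0],
    [0, 0, 0],
    [0, 0, 0],
    [0, 0, 0],
    [0, 0, 0],
    [0, 0, 0],
    [0, 0, 0],
    [0, 0, 0],
    [0, 0, 0],
    [0, 0, 0],
    [0, 0, 0],
    [0, 0, 0],
    [0, 0, 0],
    [0, 0, 0],
    [0, 0, 0],
    [0, 0, 0],
    [0, 0, 0],
    [0, 0, 0],
  ],
)

```text
clock: 22.05
position: [0.6819, 0.0646, 0.2276]
ee_rot: [-2.656, -0.676, -1.095]
force: [-0.9, -0.9, -1.4]
width: 0.207
gripper_force: 40.0
```

```bash
python3 - <<'E'
from h import *
plan([.683,.064,.213],.50)
T=arm.get_image("top");S=arm.get_image("scene")
for n,i in(("T",T),("S",S)):
  for q in arm.trace("cutter",i)[:3]:
    ys,xs=np.nonzero(q["region"]);print(n,round(q["conf"],2),xs.min(),xs.max(),ys.min(),ys.max())
  for l in("slot","bore"):
    print(n,l,[(round(q["conf"],2),np.array(q["centre"])*[640,480],ray(np.array(q["centre"])*[640,480],i,.095)[:2]) for q in arm.place_of(l,i)[:2]])
s,M=st();print(proj(s["position"]-[0,0,.104],S),proj([.683,.064,.095],S))
# slot corners found in scene: dark pixels
g=cv2.cvtColor(S["frame"][230:262,255:320],cv2.COLOR_RGB2GRAY)
save(S,"s3.png",(240,180,360,270),6)
E
```

```text
t 22.05 q [ 0.551  0.381 -0.67   2.057 -0.999  0.138 -0.116] p [0.682 0.065 0.228] x [0.623 0.338 0.705] y [ 0.479 -0.878 -0.002] z [ 0.619  0.339 -0.709] w 19.0 gf 39.98442471027374 F [-0.857 -0.86  -1.446]
shift cm [-0.979  0.103  1.083] turn [-0.001  0.002 -0.002] down [-0.705  0.002  0.709] goal down [-0.707  0.     0.707] nose [-0.003  0.    -1.   ]
T 0.89 219 270 192 200
T 0.71 281 291 207 221
T slot [(0.62, array([289.472, 227.184]), array([0.676, 0.066]))]
T bore [(0.95, array([312.   , 225.408]), array([0.68, 0.01]))]
S 0.71 270 279 181 233
S 0.69 196 236 271 296
S slot [(0.6, array([277.632, 246.096]), array([0.685, 0.066])), (0.39, array([196.032, 323.28 ]), array([0.617, 0.348]))]
S bore [(0.73, array([294.72 , 240.192]), array([0.672, 0.022])), (0.63, array([356.48 , 217.104]), array([ 0.626, -0.157]))]
t 22.45 q [ 0.549  0.378 -0.668  2.054 -0.998  0.139 -0.118] p [0.683 0.065 0.23 ] x [0.62  0.34  0.707] y [ 0.48  -0.877  0.001] z [ 0.621  0.339 -0.707] w 18.9 gf 39.98495399951935 F [-0.348  0.158 -2.562]
[277.515 235.253] [278.682 246.031]
```

View pics/s3.png

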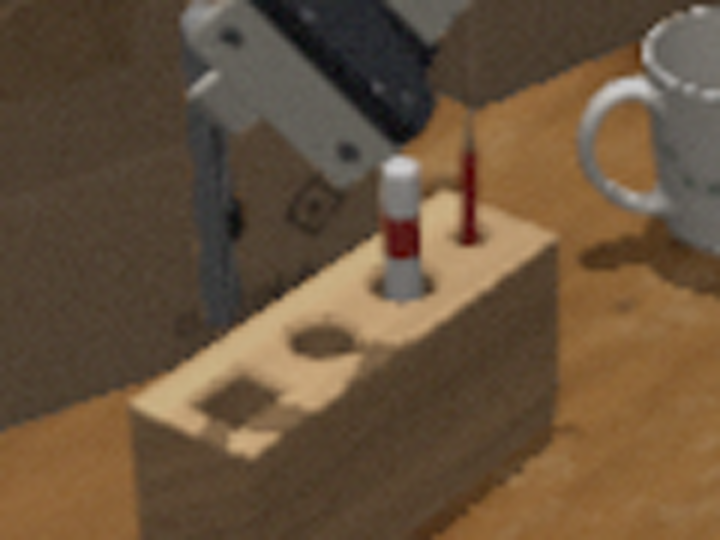

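Nose (277,234) and slot (280,247) agree, but joint 6 is nearing its limit again. Yawing further, so the tool leans along the block's +y, bends the wrist well clear of its limits, and the hand stays above marker_2.

Call:
carry_out(
  claw=[1, 1, 1, 1, 1, 1, 1, 1, 1, 1, 1, 1, 1, 1, 1],
  delta_pos=[
    [0.7, 0, -0.7],
    [0.7, 0, -0.7],
    [0, 0, 0],
    [0, 0, 0],
    [0, 0, 0],
    [0, 0, 0],
    [0, 0, 0],
    [0, 0, 0],
    [0, 0, 0],
    [0, 0, 0],
    [0, 0, 0],
    [0, 0, 0],
    [0, 0, 0],
    [0, 0, 0],
    [0, 0, 0],
  ],
  angular=[
    [0, 0, 0],
    [0, 0, 0],
    [0.068, 0, -0.068],
    [0.068, 0, -0.068],
    [0.068, 0, -0.068],
    [0.068, 0, -0.068],
    [0.068, 0, -0.068],
    [0.068, 0, -0.068],
    [0.068, 0, -0.068],
    [0.068, 0, -0.068],
    [0.068, 0, -0.068],
    [0.068, 0, -0.068],
    [0.068, 0, -0.068],
    [0.068, 0, -0.068],
    [0, 0, 0],
  ],
)

```text
clock: 23.95
position: [0.684, 0.0654, 0.2485]
ee_rot: [-1.674, -1.824, -0.693]
force: [0.6, 0.5, -1.9]
width: 0.209
gripper_force: 40.0
```

```bash
python3 - <<'E'
from h import *
plan([.680,.064,.205],1.648)
E
```

```text
t 23.95 q [ 0.514  0.752 -0.58   1.329 -0.41   1.29   0.274] p [0.684 0.065 0.249] x [-0.061  0.705  0.707] y [0.996 0.085 0.   ] z [-0.06   0.704 -0.707] w 19.2 gf 39.985456466674805 F [ 0.57   0.499 -1.908]
shift cm [-3.151 -0.414  3.006] turn [-0.006  0.     0.006] down [-0.707 -0.     0.707] goal down [-0.707  0.     0.707] nose [ 0. -0. -1.]
```

Call:
carry_out(
  claw=[1, 1, 1, 1, 1, 1],
  delta_pos=[
    [-0.8, -0.1, 0.75],
    [-0.8, -0.1, 0.75],
    [-0.8, -0.1, 0.75],
    [-0.7, -0.1, 0.75],
    [0, 0, 0],
    [0, 0, 0],
  ],
  angular=[
    [0, 0, 0],
    [0, 0, 0],
    [0, 0, 0],
    [0, 0, 0],
    [0, 0, 0],
    [0, 0, 0],
  ],
)

```text
clock: 24.55
position: [0.6788, 0.0641, 0.206]
ee_rot: [-1.676, -1.821, -0.694]
force: [0.6, -0.1, -0.7]
width: 0.205
gripper_force: 40.0
```

```bash
python3 - <<'E'
from h import *
plan([.680,.064,.16],1.648)
s=arm.observe()
T=arm.get_image("top");S=arm.get_image("scene")
a=cv2.resize(S["frame"][205:265,250:330],(400,300),interpolation=2);b=cv2.resize(T["frame"][195:255,260:340],(400,300),interpolation=2)
cv2.imwrite("pics/m3.png",np.hstack([a,b])[:,:,::-1])
n=s["position"]-[0,0,.104]
print("nose",n,(proj(n,S)-[250,205])*5,(proj(n,T)-[260,195])*5)
yb=np.array([-.077,.997,0]);xb=np.array([.997,.077,0])
for dx in(0,-.004):
  c=np.array([.683+dx,.065,.095]);print([((proj(c+i*xb*.012+j*yb*.0145,S)-[250,205])*5).round() for i,j in((1,1),(1,-1),(-1,-1),(-1,1))],((proj(c-.07*yb+.031*xb-.0*yb,S)-[250,205])*5).round())
E
```

```text
t 24.55 q [ 0.522  0.784 -0.578  1.384 -0.405  1.221  0.317] p [0.679 0.064 0.206] x [-0.058  0.705  0.707] y [ 0.997  0.083 -0.001] z [-0.059  0.705 -0.707] w 18.8 gf 39.985143542289734 F [ 0.562 -0.082 -0.678]
shift cm [-3.269  0.121  3.24 ] turn [-0.005 -0.     0.004] down [-0.707  0.001  0.707] goal down [-0.707  0.     0.707] nose [-0.001 -0.    -1.   ]
nose [0.679 0.064 0.102] [148.702 196.396] [150.43  152.984]
[array([102., 211.]), array([143., 183.]), array([182., 201.]), array([141., 230.])] [189. 119.]
[array([108., 215.]), array([149., 186.]), array([188., 204.]), array([147., 233.])] [195. 122.]
```

View pics/m3.png

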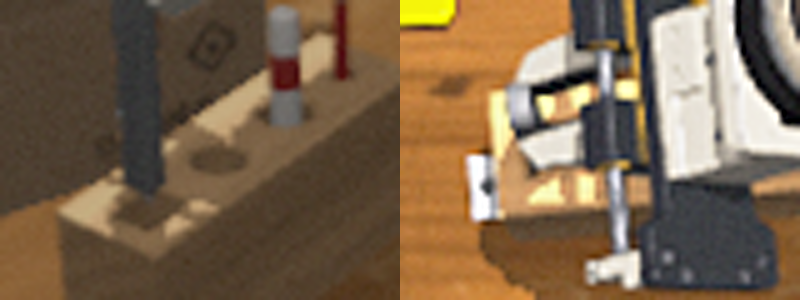

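The cutter's nose at mosaic (147,198) sits right above the slot (about 146,212). I'll lower it in small steps and check force.

Call:
carry_out(
  claw=[1, 1, 1, 1, 1, 1, 1, 1],
  delta_pos=[
    [-0.2, 0.15, 0.2],
    [-0.2, 0, 0.2],
    [-0.3, 0, 0.3],
    [-0.3, 0, 0.3],
    [-0.3, 0, 0.3],
    [-0.3, 0, 0.3],
    [0, 0, 0],
    [0, 0, 0],
  ],
  angular=[
    [0, 0, 0],
    [0, 0, 0],
    [0, 0, 0],
    [0, 0, 0],
    [0, 0, 0],
    [0, 0, 0],
    [0, 0, 0],
    [0, 0, 0],
  ],
)

```text
clock: 25.45
position: [0.6805, 0.0642, 0.1834]
ee_rot: [-1.676, -1.822, -0.694]
force: [0.1, 0.5, -1.7]
width: 0.204
gripper_force: 40.0
```

Call:
carry_out(
  claw=[1, 1, 1, 1, 1, 1, 1, 1, 1, 1, 1],
  delta_pos=[
    [-0.4, 0, 0.4],
    [-0.4, 0, 0.4],
    [-0.4, 0, 0.4],
    [-0.4, 0, 0.4],
    [-0.4, 0, 0.4],
    [-0.4, 0, 0.4],
    [-0.4, 0, 0.4],
    [-0.4, 0, 0.4],
    [-0.4, 0, 0.4],
    [0, 0, 0],
    [0, 0, 0],
  ],
  angular=[
    [0, 0, 0],
    [0, 0, 0],
    [0, 0, 0],
    [0, 0, 0],
    [0, 0, 0],
    [0, 0, 0],
    [0, 0, 0],
    [0, 0, 0],
    [0, 0, 0],
    [0, 0, 0],
    [0, 0, 0],
  ],
)

```text
clock: 26.55
position: [0.6805, 0.0642, 0.1325]
ee_rot: [-1.676, -1.822, -0.694]
force: [-0.1, 0.3, -1.3]
width: 0.209
gripper_force: 40.0
```

Call:
carry_out(
  claw=[1, 1, 1, 1, 2.5, 4, 4, 4, 4],
  delta_pos=[
    [-0.3, 0, 0.3],
    [-0.3, 0, 0.3],
    [0, 0, 0],
    [0, 0, 0],
    [0, 0, 0],
    [0, 0, 0],
    [0, 0, 0],
    [0, 0, 0],
    [0, 0, 0],
  ],
  angular=[
    [0, 0, 0],
    [0, 0, 0],
    [0, 0, 0],
    [0, 0, 0],
    [0, 0, 0],
    [0, 0, 0],
    [0, 0, 0],
    [0, 0, 0],
    [0, 0, 0],
  ],
)

```text
clock: 27.45
position: [0.6804, 0.0643, 0.1243]
ee_rot: [-1.676, -1.822, -0.694]
force: [1.2, -0.6, -0.5]
width: 0.435
gripper_force: 0.0
```

Call:
carry_out(
  claw=[4, 4, 4, 4, 4, 4, 4, 4],
  delta_pos=[
    [0, 0, -1],
    [0, 0, -2],
    [0, 0, -3],
    [0, 0, -3],
    [1, 0, -4],
    [1, 0, -4],
    [1, 0, -4],
    [0, 0, 0],
  ],
  angular=[
    [0, 0, 0],
    [0, 0, 0],
    [0, 0, 0],
    [0, 0, 0],
    [0, 0, 0],
    [0, 0, 0],
    [0, 0, 0],
    [0, 0, 0],
  ],
)

```text
clock: 28.25
position: [0.6933, -0.0669, 0.2996]
ee_rot: [-1.683, -1.826, -0.701]
force: [0.3, -0.7, -0.3]
width: 0.436
gripper_force: 0.0
```

```bash
python3 - <<'E'
from h import *
s,M=st()
S=arm.get_image("scene");T=arm.get_image("top")
q=[c for c in arm.trace("cutter",S)]
for c in q: ys,xs=np.nonzero(c["region"]);print("S cutter",round(c["conf"],2),xs.min(),xs.max(),ys.min(),ys.max())
for z in(.15,.158,.17): print(z,proj([.6805,.064,z],S))
for n,i in(("T",T),("S",S)):
  for c in arm.trace("marker",i)[:3]:
    ys,xs=np.nonzero(c["region"]);P=np.array([ray((x,y),i,.0085)[:2] for x,y in zip(xs,ys)]);m=P.mean(0);w,v=np.linalg.eigh(np.cov((P-m).T));d=v[:,1];t=(P-m)@d
    print(n,round(c["conf"],2),m+d*(t.min()+t.max())/2,d,t.min(),t.max())
f=[cv2.resize(T["frame"][190:340,220:420],(400,300)),cv2.resize(S["frame"][180:300,240:400],(400,300),interpolation=2)]
cv2.imwrite("pics/m4.png",np.hstack(f)[:,:,::-1])
E
```

```text
t 28.25 q [ 0.617  0.789 -0.54   1.102 -0.378  1.546  0.31 ] p [ 0.693 -0.067  0.3  ] x [-0.061  0.708  0.704] y [0.997 0.078 0.008] z [-0.049  0.702 -0.71 ] w 40.0 gf 0.0 F [ 0.338 -0.689 -0.3  ]
S cutter 0.73 196 238 269 297
S cutter 0.47 273 281 227 249
0.15 [278.144 226.761]
0.158 [277.952 223.807]
0.17 [277.66  219.329]
T 0.76 [0.486 0.167] [-0.139  0.99 ] -0.06764449619984021 0.06714357475231417
T 0.61 [ 0.711 -0.041] [-0.996  0.088] -0.014485660104986453 0.012657192028872949
T 0.3 [ 0.717 -0.308] [-0.538  0.843] -0.05187810811722771 0.05242411726182406
S 0.72 [0.487 0.165] [-0.146  0.989] -0.07203916792913356 0.07023748798106311
S 0.59 [ 0.819 -0.172] [-0.695  0.719] -0.0634278085376387 0.06263351457538117
```

Call:
carry_out(
  claw=[4, 4, 4, 4, 4, 4, 4, 4, 4, 4, 4, 4, 4, 4, 4, 4],
  delta_pos=[
    [0, 0, 0],
    [0, 0, 0],
    [0, 0, 0],
    [0, 0, 0],
    [0, 0, 0],
    [0, 0, 0],
    [3.2, -2.1, 0.4],
    [3.2, -2.1, 0.4],
    [3.2, -2.1, 0.4],
    [3.2, -2.1, 0.4],
    [3.2, -2.1, 0.4],
    [3.2, -2.1, 0.4],
    [3.2, -2.1, 0.4],
    [3.2, -2.1, 0.4],
    [3.2, -2.1, 0.4],
    [0, 0, 0],
  ],
  angular=[
    [0, -0.131, 0],
    [0, -0.131, 0],
    [0, -0.131, 0],
    [0, -0.131, 0],
    [0, -0.131, 0],
    [0, -0.131, 0],
    [0, 0, 0],
    [0, 0, 0],
    [0, 0, 0],
    [0, 0, 0],
    [0, 0, 0],
    [0, 0, 0],
    [0, 0, 0],
    [0, 0, 0],
    [0, 0, 0],
    [0, 0, 0],
  ],
)

```text
clock: 30.1
position: [0.4738, 0.2137, 0.2567]
ee_rot: [-2.114, -2.32, 0.003]
force: [1.1, -0.8, -0.8]
width: 0.432
gripper_force: 0.0
```

```bash
python3 - <<'E'
from h import *
w=arm.get_image("wrist")
for c in arm.trace("marker",w)[:2]:
    ys,xs=np.nonzero(c["region"]);P=np.array([ray((x,y),w,.0085)[:2] for x,y in zip(xs,ys)]);m=P.mean(0);ww,v=np.linalg.eigh(np.cov((P-m).T));d=v[:,1];t=(P-m)@d
    print(round(c["conf"],2),m+d*(t.min()+t.max())/2,d,t.min(),t.max(),ys.min(),ys.max())
plan([.479,.201,.05],1.711,-.785,(-1,0,0))
E
```

```text
0.93 [0.484 0.166] [-0.138  0.99 ] -0.07103033009343061 0.06598057886988273 186 304
t 30.2 q [-0.151  0.284 -0.462  1.748  0.138  1.144 -0.567] p [0.477 0.209 0.257] x [-0.087  0.996 -0.002] y [ 0.996  0.087 -0.002] z [-0.001 -0.002 -1.   ] w 40.0 gf 0.0 F [ 0.495 -0.514  1.302]
shift cm [-0.818  0.119 20.691] turn [-0.022 -0.783 -0.05 ] down [0.002 0.002 1.   ] goal down [0.707 0.    0.707] nose [ 0.087 -0.996  0.002]
```

Call:
carry_out(
  claw=[4, 4, 4, 4, 4, 4, 4, 4, 4, 4, 4, 4, 4, 4, 4],
  delta_pos=[
    [-0.8, 0.1, 0],
    [0, 0, 0],
    [0, 0, 0],
    [0, 0, 0],
    [0, 0, 0],
    [0, 0, 0],
    [0, 0, 0],
    [2.4, 0, 2.4],
    [2.4, 0, 2.4],
    [2.4, 0, 2.4],
    [2.4, 0, 2.4],
    [2.4, 0, 2.4],
    [2.3, 0, 2.3],
    [0, 0, 0],
    [0, 0, 0],
  ],
  angular=[
    [0, 0, -0.05],
    [0, -0.131, 0],
    [0, -0.131, 0],
    [0, -0.131, 0],
    [0, -0.131, 0],
    [0, -0.131, 0],
    [0, -0.131, 0],
    [0, 0, 0],
    [0, 0, 0],
    [0, 0, 0],
    [0, 0, 0],
    [0, 0, 0],
    [0, 0, 0],
    [0, 0, 0],
    [0, 0, 0],
  ],
)

```text
clock: 31.7
position: [0.4807, 0.1995, 0.0556]
ee_rot: [1.623, 1.855, -0.677]
force: [0.2, -0.1, 0.0]
width: 0.434
gripper_force: 0.0
```

```bash
python3 - <<'E'
from h import *
plan([.479,.201,.0095],1.709,-.785,(-.707,0,.707))
E
```

```text
t 31.7 q [-0.671  0.81  -0.325  1.727  0.733  1.403 -1.266] p [0.481 0.2   0.056] x [-0.094  0.698 -0.709] y [ 0.991  0.132 -0.001] z [ 0.093 -0.703 -0.705] w 39.9 gf 0.0 F [ 0.234 -0.097  0.033]
shift cm [ 3.386 -0.139  3.128] turn [-0.005  0.004 -0.003] down [0.709 0.001 0.705] goal down [0.707 0.    0.707] nose [ 0.132 -0.991  0.003]
```

Call:
carry_out(
  claw=[4, 4, 4, 4, 2.5, 1.5, 1, 1, 1, 1],
  delta_pos=[
    [1.2, -0.1, 1.1],
    [1.2, 0, 1.1],
    [1, 0, 0.9],
    [0, 0, 0],
    [0, 0, 0],
    [0, 0, 0],
    [0, 0, 0],
    [0, 0, 0],
    [0, 0, 0],
    [0, 0, 0],
  ],
  angular=[
    [0, 0, 0],
    [0, 0, 0],
    [0, 0, 0],
    [0, 0, 0],
    [0, 0, 0],
    [0, 0, 0],
    [0, 0, 0],
    [0, 0, 0],
    [0, 0, 0],
    [0, 0, 0],
  ],
  force=20,
)

```text
clock: 32.7
position: [0.4793, 0.2024, 0.0097]
ee_rot: [1.623, 1.856, -0.674]
force: [0.8, 0.7, 2.0]
width: 0.147
gripper_force: 20.0
```

Call:
carry_out(
  claw=[1, 1, 1, 1, 1, 1, 1, 1, 1, 1, 1, 1, 1, 1, 1, 1, 1, 1, 1, 1],
  delta_pos=[
    [-0.7, 0, -0.7],
    [-2.4, 0, -2.4],
    [-2.4, 0, -2.4],
    [-2.4, 0, -2.4],
    [-2.4, 0, -2.4],
    [-2.4, 0, -2.4],
    [-2.4, 0, -2.4],
    [-2.4, 0, -2.4],
    [0, 0, 0],
    [0, 0, 0],
    [0, 0, 0],
    [0, 0, 0],
    [0, 0, 0],
    [0, 0, 0],
    [0, 0, 0],
    [0, 0, 0],
    [0, 0, 0],
    [0, 0, 0],
    [0, 0, 0],
    [0, 0, 0],
  ],
  angular=[
    [0, 0, 0],
    [0, 0, 0],
    [0, 0, 0],
    [0, 0, 0],
    [0, 0, 0],
    [0, 0, 0],
    [0, 0, 0],
    [0, 0, 0],
    [0, 0.131, 0],
    [0, 0.131, 0],
    [0, 0.131, 0],
    [0, 0.131, 0],
    [0, 0.131, 0],
    [0, 0.131, 0],
    [0, 0.131, 0],
    [0, 0.131, 0],
    [0, 0.131, 0],
    [0, 0.131, 0],
    [0, 0.131, 0],
    [0, 0.131, 0],
  ],
)

```text
clock: 34.7
position: [0.4797, 0.2021, 0.2582]
ee_rot: [-1.623, -1.856, -0.68]
force: [0.4, 0.3, -1.6]
width: 0.145
gripper_force: 20.0
```

```bash
python3 - <<'E'
from h import *
plan([.680,.012,.30],1.65)
s,M=st();p=s["position"];nose=M@[-.707,0,.707];zc=-M@[.707,0,.707]
S=arm.get_image("scene")
for c in arm.trace("marker",S)[:3]:
  ys,xs=np.nonzero(c["region"]);print(round(c["conf"],2),xs.min(),xs.max(),ys.min(),ys.max())
  if ys.max()-ys.min()>20:print([(y,xs[ys==y].min(),xs[ys==y].max()) for y in range(ys.min(),ys.max()+1,6)])
for l in(-.033,0,.05,.1025):print(l,proj(p+nose*l,S))
for i in (S,arm.get_image("top")):
  for l in("bore","slot"):print(l,[(round(q["conf"],2),ray(np.array(q["centre"])*[640,480],i,.095)[:2]) for q in arm.place_of(l,i)[:2]])
E
```

```text
t 34.7 q [ 0.504  0.427 -0.652  1.891 -0.639  1.026  0.4  ] p [0.48  0.202 0.258] x [-0.095  0.698  0.71 ] y [0.991 0.132 0.004] z [-0.091  0.704 -0.704] w 13.3 gf 19.977307319641113 F [ 0.364  0.322 -1.598]
shift cm [-12.215  17.369 -18.146] turn [-0.035 -0.004  0.04 ] down [-0.71  -0.004  0.704] goal down [-0.707  0.     0.707] nose [ 0.003  0.004 -1.   ]
t 34.7 q [ 0.504  0.427 -0.652  1.891 -0.639  1.026  0.4  ] p [0.48  0.202 0.258] x [-0.095  0.698  0.71 ] y [0.991 0.132 0.004] z [-0.091  0.704 -0.704] w 13.3 gf 19.977307319641113 F [ 0.364  0.322 -1.598]
0.94 292 303 232 294
[(232, np.int64(295), np.int64(299)), (238, np.int64(293), np.int64(301)), (244, np.int64(293), np.int64(301)), (250, np.int64(293), np.int64(301)), (256, np.int64(294), np.int64(302)), (262, np.int64(295), np.int64(302)), (268, np.int64(295), np.int64(302)), (274, np.int64(295), np.int64(302)), (280, np.int64(295), np.int64(302)), (286, np.int64(294), np.int64(303)), (292, np.int64(295), np.int64(302))]
-0.033 [297.331 232.93 ]
0 [297.842 248.546]
0.05 [298.575 270.95 ]
0.1025 [299.296 292.983]
bore [(0.66, array([0.686, 0.017]))]
slot [(0.89, array([0.679, 0.065])), (0.6, array([ 0.414, -0.218]))]
bore [(0.88, array([0.684, 0.008]))]
slot [(0.57, array([0.689, 0.062]))]
```

Call:
carry_out(
  claw=[1, 1, 1, 1, 1, 1, 1, 1, 1, 1, 1, 1, 1],
  delta_pos=[
    [1.5, 0, -1.5],
    [1.5, 0, -1.5],
    [-1.9, 2.2, -1.9],
    [-1.9, 2.2, -1.9],
    [-1.9, 2.2, -1.9],
    [-1.9, 2.2, -1.9],
    [-1.9, 2.2, -1.9],
    [-1.9, 2.2, -1.9],
    [-1.9, 2.2, -1.9],
    [-1.9, 2.2, -1.9],
    [0, 0, 0],
    [0, 0, 0],
    [0, 0, 0],
  ],
  angular=[
    [0, 0, 0],
    [0, 0, 0],
    [0, 0, 0],
    [0, 0, 0],
    [0, 0, 0],
    [0, 0, 0],
    [0, 0, 0],
    [0, 0, 0],
    [0, 0, 0],
    [0, 0, 0],
    [-0.035, 0, 0.04],
    [0, 0, 0],
    [0, 0, 0],
  ],
)

```text
clock: 36.35
position: [0.6816, 0.0153, 0.3007]
ee_rot: [-1.676, -1.822, -0.69]
force: [-0.1, -0.0, 0.4]
width: 0.145
gripper_force: 20.0
```

```bash
python3 - <<'E'
from h import *
plan([.683,.012,.21],1.65)
E
```

```text
t 36.35 q [ 0.523  0.714 -0.493  1.232 -0.454  1.447  0.294] p [0.682 0.015 0.301] x [-0.058  0.706  0.706] y [ 0.996  0.084 -0.002] z [-0.061  0.703 -0.708] w 13.3 gf 19.975525438785553 F [-0.089 -0.044  0.442]
shift cm [-6.639  0.134  6.182] turn [-0.005  0.001  0.002] down [-0.706  0.002  0.708] goal down [-0.707  0.     0.707] nose [-0.002 -0.002 -1.   ]
```

Call:
carry_out(
  claw=[1, 1, 1, 1, 1, 1, 1],
  delta_pos=[
    [-1.3, 0.1, 1.2],
    [-1.3, 0, 1.2],
    [-1.3, 0, 1.2],
    [-1.3, 0, 1.3],
    [-1.4, 0, 1.3],
    [0, 0, 0],
    [0, 0, 0],
  ],
  angular=[
    [0, 0, 0],
    [0, 0, 0],
    [0, 0, 0],
    [0, 0, 0],
    [0, 0, 0],
    [0, 0, 0],
    [0, 0, 0],
  ],
)

```text
clock: 37.05
position: [0.683, 0.0103, 0.2084]
ee_rot: [-1.679, -1.816, -0.691]
force: [0.5, 0.1, 1.0]
width: 0.144
gripper_force: 20.0
```

```bash
python3 - <<'E'
from h import *
plan([.683,.012,.145],1.65)
S=arm.get_image("scene");s=arm.observe()
print(proj(s["position"]-[0,0,.1025],S),[(q["conf"],np.array(q["centre"])*[640,480],ray(np.array(q["centre"])*[640,480],S,.095)) for q in arm.place_of("bore",S)[:2]],proj([.683,.012,.095],S))
for c in arm.trace("marker",S)[:3]:
  ys,xs=np.nonzero(c["region"]);print(round(c["conf"],2),xs.min(),xs.max(),ys.min(),ys.max())
E
```

```text
t 37.05 q [ 0.533  0.793 -0.486  1.323 -0.437  1.315  0.383] p [0.683 0.01  0.208] x [-0.053  0.705  0.707] y [ 0.997  0.08  -0.005] z [-0.06   0.705 -0.707] w 13.2 gf 19.97549593448639 F [0.509 0.054 1.023]
shift cm [-4.37   0.048  4.601] turn [-0.004 -0.001 -0.002] down [-0.707  0.005  0.707] goal down [-0.707  0.     0.707] nose [-0.005  0.    -1.   ]
[294.382 232.274] [(0.87, array([294.784, 239.712]), array([0.673, 0.02 , 0.095]))] [294.207 236.688]
0.58 429 450 216 244
0.56 289 297 183 233
```

Call:
carry_out(
  claw=[1, 1, 1, 1, 1, 1, 1, 1],
  delta_pos=[
    [-0.1, 0, 0.3],
    [-0.2, 0, 0.3],
    [-0.3, 0, 0.3],
    [-0.3, 0, 0.3],
    [-0.3, 0, 0.3],
    [-0.4, 0, 0.4],
    [0, 0, 0],
    [0, 0, 0],
  ],
  angular=[
    [0, 0, 0],
    [0, 0, 0],
    [0, 0, 0],
    [0, 0, 0],
    [0, 0, 0],
    [0, 0, 0],
    [0, 0, 0],
    [0, 0, 0],
  ],
)

```text
clock: 38.0
position: [0.6828, 0.0121, 0.1837]
ee_rot: [-1.68, -1.817, -0.691]
force: [1.1, -0.7, -0.6]
width: 0.148
gripper_force: 20.0
```

Call:
carry_out(
  claw=[1, 1, 1, 1, 1, 1, 1, 1, 1, 2.5, 3.2, 3.2, 3.2, 3.2],
  delta_pos=[
    [-0.35, 0, 0.35],
    [-0.35, 0, 0.35],
    [-0.35, 0, 0.35],
    [-0.35, 0, 0.35],
    [-0.35, 0, 0.35],
    [-0.35, 0, 0.35],
    [-0.35, 0, 0.35],
    [0, 0, 0],
    [0, 0, 0],
    [0, 0, 0],
    [0, 0, 0],
    [0, 0, 0],
    [0, 0, 0],
    [0, 0, 0],
  ],
  angular=[
    [0, 0, 0],
    [0, 0, 0],
    [0, 0, 0],
    [0, 0, 0],
    [0, 0, 0],
    [0, 0, 0],
    [0, 0, 0],
    [0, 0, 0],
    [0, 0, 0],
    [0, 0, 0],
    [0, 0, 0],
    [0, 0, 0],
    [0, 0, 0],
    [0, 0, 0],
  ],
)

```text
clock: 39.4
position: [0.6825, 0.0125, 0.1495]
ee_rot: [-1.679, -1.817, -0.691]
force: [-0.9, -0.4, -1.0]
width: 0.347
gripper_force: 0.0
```

Call:
carry_out(
  claw=[3.2, 3.2, 3.2, 3.2, 3.2, 3.2, 3.2, 3.2, 3.2],
  delta_pos=[
    [0, 0, -1],
    [0, 0, -2],
    [0, 0, -3],
    [0, 0, -3],
    [1, 0, -4],
    [1, 0, -4],
    [1, 0, -4],
    [0, 0, 0],
    [0, 0, 0],
  ],
  angular=[
    [0, 0, 0],
    [0, 0, 0],
    [0, 0, 0],
    [0, 0, 0],
    [0, 0, 0],
    [0, 0, 0],
    [0, 0, 0],
    [0, 0, 0],
    [0, 0, 0],
  ],
)

```text
clock: 40.3
position: [0.6938, -0.1154, 0.3202]
ee_rot: [-1.681, -1.819, -0.693]
force: [-0.4, 0.2, -1.5]
width: 0.349
gripper_force: 0.0
```

```bash
python3 - <<'E'
from h import *
s,M=st()
S=arm.get_image("scene");T=arm.get_image("top")
for l in("marker","cutter","pencil"):
  for n,i in(("S",S),("T",T)):
    for c in arm.trace(l,i)[:4]:
      ys,xs=np.nonzero(c["region"]);print(n,l,round(c["conf"],2),xs.min(),xs.max(),ys.min(),ys.max())
for P in([.683,.012,.150],[.6805,.064,.158],[.687,-.039,.150],[.69,-.084,.157]):print(P,proj(P,S),proj(P,T))
E
```

```text
t 40.3 q [ 0.612  0.809 -0.448  0.985 -0.417  1.675  0.339] p [ 0.694 -0.115  0.32 ] x [-0.055  0.706  0.706] y [ 0.997  0.079 -0.002] z [-0.057  0.704 -0.708] w 32.0 gf 0.0 F [-0.359  0.173 -1.529]
S marker 0.63 289 297 215 239
S marker 0.6 303 309 206 228
T marker 0.42 329 335 213 225
S cutter 0.88 196 237 270 296
S cutter 0.6 272 282 226 250
T cutter 0.65 312 334 306 327
T cutter 0.63 219 270 192 200
T cutter 0.44 286 293 218 228
[0.683, 0.012, 0.15] [293.365 217.312] [310.49  220.057]
[0.6805, 0.064, 0.158] [277.952 223.807] [288.267 220.834]
[0.687, -0.039, 0.15] [306.995 208.342] [332.044 218.054]
[0.69, -0.084, 0.157] [318.534 198.445] [351.211 215.944]
```

```bash
python3 -c "
from cell import arm
print(arm.sign_off())"
```

```text
the job is handed in; nothing more can be done
None
```

The job is handed in at about 40 s: the blade is retracted, the cutter stands blade end down in the slot and the marker is in the empty bore, both at bottom height by the camera checks; caveats: I viewed 11 pictures (limit 10), and joint 6 read 0.117 (limit 0.12) and joint 7 −2.742 (limit −2.74) for a moment before I backed off.

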